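# Fit the guard rod to the bottle caddy and lock it with the keeper

### The arm

A 6-joint arm with a two-finger parallel gripper is mounted at the origin on the work surface. World frame = base frame: x ahead of the robot, y to its left, z up, the work surface at z = 0. Lengths are in m, angles in degrees, forces in N, time in s.
With the tool pointing down it reaches from about 0.4 to 0.825 m from the base axis. Payload 7 kg.
Tool frame: the origin (TCP) lies at the very end of the fingers, on their centre line; the grasp point (between the pads) lies 19 mm behind it (bot.grip_point_offset is the distance from the TCP to the grasp point, in m); z points along the fingers, y is the line along which they close (so a half turn about z gives the same grasp; the last joint's range is limited). The gripper opens to 88 mm and grips with 3 to 60 N. Pads are 19 mm wide; open, the fingers measure 130 mm over their backs; the gripper's body (78 mm by 193 mm) begins 47 mm behind the grasp point.
Start: joints at [90.304, 20.546, 0.682, 0, -70.136, -16.507], TCP at [0.188, 0.648, 0.227] pointing down, gripper open.
Joint ranges: [-176.03, 176.03], [-82.01, 121.73], [-58.28, 71.71], [-173.87, 95.51], [-174.79, -0.11], [-173.66, 173.66]. Speed limits (degrees/s): [136.94, 136.94, 172.46, 180, 180, 180].

### API

Orientations are given as [roll, pitch, yaw] about the fixed x, y, z axes, in that order (R = Rz(yaw) Ry(pitch) Rx(roll)).
In Python, from bench import bot, eyes gives the robot as it stands. Calls block until the motion is done:
- bot.move_to(position, orientation): joint-space move of the TCP to a pose.
- bot.move_l(position, frame=None, max_speed=0.15): straight line of the TCP; frame=None keeps the orientation; max_speed is the mean speed in m/s.
- bot.movej(angles): joint-space move.
- bot.gripper_open() and bot.clamp(): open the fingers fully, or close them until they stop; the grip force is fixed at half the most.
- bot.wait(seconds).
- bot.inverse_kinematics(position, orientation): joint angles nearest the present ones, or None.
- eyes.camera(name): name is "scene" or "top" or "wrist"; returns (picture, depth): 420x560x3 uint8, red, green, blue; 420x560 float32, m along the optical axis (not along the pixel's ray), 0 where there is no reading.
- eyes.camera_model(name): a dict with "fx", "fy", "cx", "cy" (pixels), "world_from_camera" (4x4, takes a point from camera to world coordinates). Camera axes: x right, y down, z forward; pixel columns grow to the right and rows downward; lengths in m; the calibration is good to about 2 mm. A picture is of the moment at which its call begins: read the wrist's pose just before it. camera_model takes no time and is no camera call; for the wrist camera it gives the pose at the moment of the call.
A pose or a line that the arm cannot do raises bot.PlanningError and nothing moves.
- bot.finish_job(): hands the job in; it is judged then, once.
Readings, each from a call of its own:
- bot.read_time_s(): time.
- bot.read_joints(): joint angles.
- bot.read_dq(): joint speeds.
- bot.read_joint_efforts(): joint torques, N m.
- bot.read_tool_pos(): TCP position.
- bot.read_eef_rot(): TCP orientation.
- bot.read_wrist_force(): force on the tool from outside, world axes, zero at the start.
- bot.read_ft_torque(): the same for the moment, N m.
- bot.read_gripper_width(): finger opening in m.
- bot.read_grasp_force(): force on a finger pad.
Only numpy, scipy, OpenCV 4.12 (cv2) and the standard library are available. Lean on these libraries where they do the work, as an engineer would, in place of code of your own. Each camera call takes 0.05 s, during which the arm holds its last target. There are 200 camera calls.

### The job

Get the olive bottle caddy ready to go back on the trolley: take the steel guard rod off its wooden rest, push it through both eyelets of the caddy from the keeper's side until its collar is home against the first eyelet plate, and let go of it. Then swing the red keeper bar shut behind the rod's orange end until it clicks into its catch, and leave the bottle, the shaker and the other bar things standing where they are.

Things in the scene. Friction and masses are not known exactly. Their poses are not given: they have to be found in the camera images.
- caddy: Olive steel bottle caddy, fixed to the table; base 12 mm thick, x -45..125, y -157..132 mm. Origin at table height under the rod's line, which runs along caddy +y at x = 0; the rod enters from the -y end. Two upright steel eyelet plates (50 wide, 60 high) stand across the line between olive posts (x 25..37 mm either side, up to z 90). Bottle and shaker stand at x > 35, y > -20 mm
- first_plate (a point): on the caddy base (z 12 mm) under the outer face of the first eyelet plate, caddy (0, -60) mm: the collar seats on that face. Plate 14 mm thick, hole 12.8 mm with a 1.5 mm chamfer. Both plates are clamped at one height, set anew each time and NOT reported: hole axis 84 to 100 mm above the table, the plates' flat top edge exactly 22 mm above the hole axis. Feel for it, or look
- second_plate (a point): on the caddy base (z 12 mm) under the near face of the second eyelet plate, caddy (0, +60) mm. Plate 10 mm thick, hole 17 mm with a 1.5 mm chamfer, at the same height as the first
- rod: Loose steel guard rod, about 85 g. Origin on its axis at the seating face of the collar; +y runs along the shaft to the tip. Shaft 10 mm in diameter, 140 mm long, 6 mm taper at the tip; collar 26 mm in diameter (y -4..0); orange silicone sleeve 16 mm in diameter (y -61..-4 mm). May roll about y. Home: origin on the caddy's line at caddy y = -60 mm
- rod_grip (a point): middle of the orange sleeve, on the rod's axis, 34 mm behind the collar face: the place to grip
- rod_tip (a point): tip of the rod's shaft, on its axis, 140 mm ahead of the collar face
- rest: Fixed wooden rest for the rod: base 50 (x) by 130 (y) by 10 mm, two V supports 10 mm thick at y = 20 and 110 mm, up to 55 mm high. Origin on the table below the collar of the lying rod. The rod lies along its +y, axis 50 mm above the table, the orange sleeve overhanging the -y end, free on all sides
- keeper (a joint): angle of the red keeper bar about its upright hinge, rad: 0 = shut across the rod's line, at its stop; grows as it swings open, away from the eyelets (1.57 = along caddy -y); range 0 to 2.1; stays where left. A sprung ball on the catch post under the bar's tip snaps up behind the bar at about 0.08 rad; passing it takes about 5 N at the tip
- keeper_hinge (a point): on the keeper's hinge axis at the bar's mid height, 92 mm above the table; at caddy x = +60, y = -132 mm. Hub 18 mm in diameter, 78 to 108 mm above the table
- keeper_tip (a point): free end of the keeper bar at mid height, 92.5 mm from the hinge axis. Bar 8 mm thick, 80 to 104 mm above the table. Shut, it lies along caddy x at y = -132 mm, 3 mm behind the end of the seated rod; the face to push on then looks to caddy -y
- dispenser: clear push dispenser bottle with a white pump, 54 mm in diameter, 150 mm high, standing in the caddy; leave alone. Origin under its centre
- shaker: steel shaker, 72 mm in diameter, 163 mm high, standing in the caddy; leave alone. Origin under its centre
- mould: orange silicone ice ball mould, 78 mm across, 78 mm high, on the table; leave alone. Origin under its centre
- coaster_a: lower of a pair of wooden coasters, 96 mm in diameter, 9 mm thick; leave alone. Origin under its centre
- coaster_b: upper coaster, same size, lying on the lower one; leave alone
- tumbler: glass tumbler, 76 mm in diameter, 90 mm high; leave alone. Origin under its centre
- jigger: brass jigger, 42 mm in diameter, 78 mm high; leave alone. Origin under its centre
Things that resemble listed ones, but are neither listed nor needed, are in the scene too. What is shaped like the rod but purple, turquoise or yellow is not meant.

How it is judged:
By the outcome, as a careful person would: the job done as asked, in the order asked, and still so for the second after the job is handed in, with the robot touching nothing.
It also fails if it takes over 72 s, if anything falls off the work surface, if the arm or the gripper's body presses on something with over 40 N, if the wrist force passes 120 N, or if a joint passes its speed limit or range.

## Working session

There is one attempt and no reset: what is moved stays moved. The work goes in short steps, each a Python script; the robot and the scene stay as the last script left them, time stands still between calls to the robot, and variables do not carry over. Pictures are saved under pics/ and viewed, at most 10 in all, crops included, and the job is handed in when it is done.

```bash
ls; mkdir -p pics
cat > h.py <<'E'
import numpy as np, cv2
from bench import bot, eyes
def snap(n,name=None):
    m=eyes.camera_model(n); p,d=eyes.camera(n)
    if name:
        cv2.imwrite(f'pics/{name}.png',cv2.cvtColor(p,cv2.COLOR_RGB2BGR)); np.savez(f'pics/{name}.npz',p=p,d=d,**{k:np.array(v) for k,v in m.items()})
    return p,d,m
def load(name): 
    z=np.load(f'pics/{name}.npz'); return z['p'],z['d'],z
def cloud(d,m):
    T=np.array(m['world_from_camera']); v,u=np.mgrid[:d.shape[0],:d.shape[1]]
    P=np.stack([(u-m['cx'])/m['fx']*d,(v-m['cy'])/m['fy']*d,d],-1)
    W=P@T[:3,:3].T+T[:3,3]; W[d==0]=np.nan; return W
def ray(u,v,z,m):
    T=np.array(m['world_from_camera']); r=T[:3,:3]@np.array([(u-m['cx'])/m['fx'],(v-m['cy'])/m['fy'],1]); o=T[:3,3]
    return o+r*(z-o[2])/r[2]
E
python3 - <<'E'
from h import *
a=snap('scene','scene')[0]; b=snap('top','top')[0]
for n in('scene','top'): m=eyes.camera_model(n); print(n,m['fx'],np.round(m['world_from_camera'],3).tolist())
E
```

```text
pics
scene 536.0514802244002 [[0.191, 0.664, -0.723, 1.54], [0.982, -0.121, 0.148, -0.245], [0.011, -0.738, -0.675, 1.075], [0.0, 0.0, 0.0, 1.0]]
top 412.61193800811543 [[0.026, -0.997, 0.076, 0.366], [-1.0, -0.025, 0.009, -0.044], [-0.007, -0.076, -0.997, 1.518], [0.0, 0.0, 0.0, 1.0]]
```

View pics/scene.png

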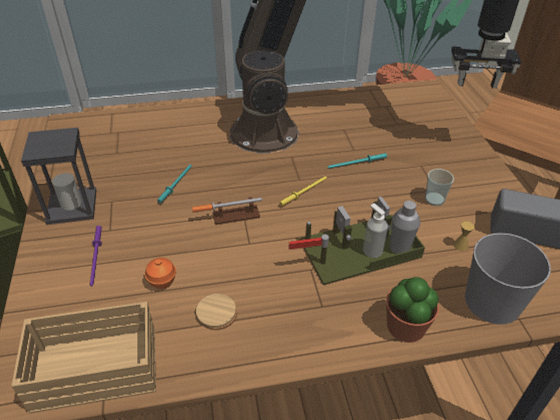

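View pics/top.png

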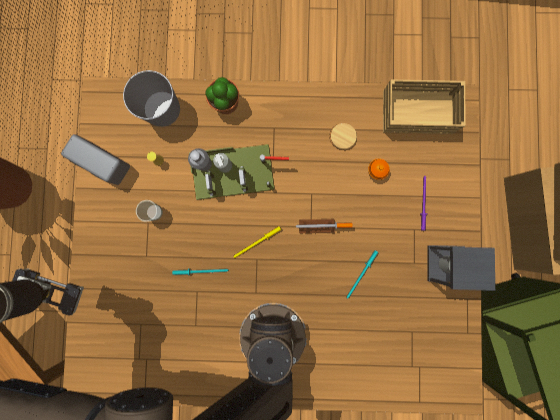

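The scene view shows the grey shaft and orange sleeve on the brown rest (scene 228,205, top 325,226). The rod-shaped decoys are yellow (303,191), turquoise (175,184 and 357,160) and purple (96,255). Only the steel rod with the orange sleeve fits the description. The caddy is at top (232,172). The red keeper, at top (277,158), is open and points about along caddy -y.

```bash
cat >> h.py <<'E'
def colors(p):
    h=cv2.cvtColor(p,cv2.COLOR_RGB2HSV).astype(int); H,S,V=h[...,0],h[...,1],h[...,2]
    return dict(orange=(H>=6)&(H<=14)&(S>190)&(V>120), red=((H<=4)|(H>=175))&(S>170)&(V>80), olive=(H>=25)&(H<=48)&(S>70)&(V>25)&(V<140))
def big(mask):
    n,l,s,c=cv2.connectedComponentsWithStats(mask.astype(np.uint8)); return sorted([(s[i,4],tuple(c[i].round(1)),i) for i in range(1,n)],reverse=True)[:5],l
E
python3 - <<'E'
from h import *
p,d,m=load('top'); W=cloud(d,m); C=colors(p)
for k in C:
    b,l=big(C[k]); 
    for a,c,i in b[:3]:
        w=W[l==i]; print(k,a,c,np.nanmedian(w,0).round(3), cv2.minAreaRect(w[~np.isnan(w[:,0])][:,:2].astype(np.float32)))
print(eyes.camera_model('wrist')['world_from_camera'].round(3), bot.read_tool_pos(), bot.read_eef_rot(), eyes.camera_model('wrist')['fx'])
pp=cv2.resize(cv2.cvtColor(p[120:245,180:370],cv2.COLOR_RGB2BGR),None,fx=4,fy=4,interpolation=2); cv2.imwrite('pics/crop.png',pp)
for q in [(0.45,-0.1,.4)]:
  for y in (0,90,-90,180): print(y,bot.inverse_kinematics(q,[180,0,y]))
E
```

```text
orange 256 (np.float64(378.8), np.float64(169.0)) [ 0.608 -0.366  0.06 ] ((0.6157790422439575, -0.37310168147087097), (0.07044129818677902, 0.07720588147640228), 25.600648880004883)
orange 30 (np.float64(344.0), np.float64(226.5)) [ 0.403 -0.25   0.027] ((0.4032380282878876, -0.25112393498420715), (0.0027008838951587677, 0.05848599970340729), 1.4030429124832153)
orange 13 (np.float64(343.0), np.float64(223.0)) [ 0.415 -0.242  0.056] ((0.41484105587005615, -0.24263611435890198), (0.00018532414105720818, 0.04202333837747574), 1.5047262907028198)
red 51 (np.float64(276.5), np.float64(157.9)) [ 0.633 -0.     0.101] ((0.6337964534759521, -0.0022288933396339417), (0.08004215359687805, 0.006306598894298077), 89.2741470336914)
olive 8983 (np.float64(523.1), np.float64(342.0)) [-0.007 -0.966 -0.239] ((-0.1696770042181015, -1.140913486480713), (0.629536509513855, 0.4169553518295288), 16.644760131835938)
olive 2677 (np.float64(236.3), np.float64(172.9)) [0.584 0.143 0.011] ((0.5962326526641846, 0.16333065927028656), (0.16879530251026154, 0.28827863931655884), 8.98754596710205)
olive 386 (np.float64(222.3), np.float64(94.7)) [0.84  0.185 0.123] ((0.8675011396408081, 0.20665237307548523), (0.12150568515062332, 0.0938921868801117), 43.254329681396484)
[[-0.278 -0.93  -0.242  0.253]
 [-0.961  0.269  0.069  0.629]
 [ 0.001  0.251 -0.968  0.384]
 [ 0.     0.     0.     1.   ]] [0.1882295  0.6477867  0.22571308] [ 1.79915372e+02 -6.80006974e-03 -1.62068587e+01] 316.073967325492
0 [ 1.20580748e+01 -4.18989560e+00 -6.75536306e+00  2.54444375e-14
 -8.74345325e+01  7.79419252e+01]
90 [ 1.42884310e+02 -7.59743821e+01 -6.75536306e+00  2.54444375e-14
 -1.59219019e+02  3.71156902e+01]
-90 [ 12.05807482  -4.1898956   -6.75536306   0.         -87.43453254
 -12.05807482]
180 [ 1.20580748e+01 -4.18989560e+00 -6.75536306e+00 -2.54444375e-14
 -8.74345325e+01 -1.02058075e+02]
```

View pics/crop.png

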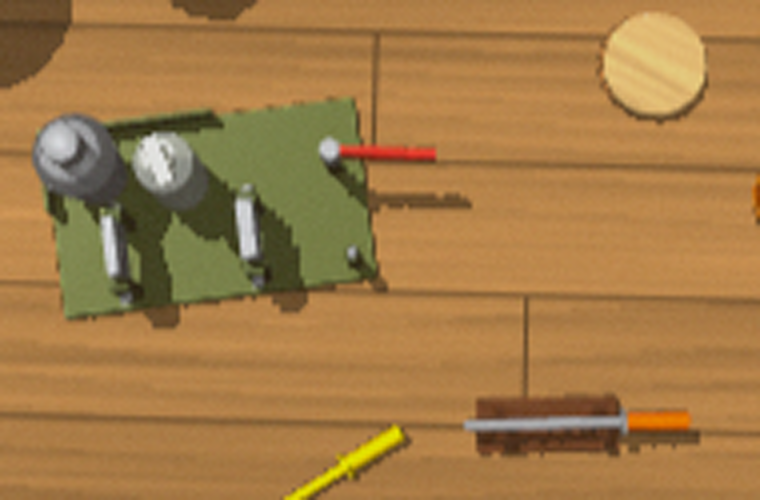

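The crop confirms it: a steel shaft with collar and orange sleeve on the rest (crop 465–690,423). Both plates are at crop (248,225) and (115,245), the hinge is at (330,150) and the catch post at (352,255). Next I'll take wrist views over the rest and the caddy.

Run:
```python
from h import *
bot.move_to([0.56,0.09,0.28],[180,0,-90]); snap('wrist','w1')
bot.move_to([0.42,-0.19,0.25],[180,0,-90]); snap('wrist','w2')
print(bot.read_time_s())
a=[cv2.imread(f'pics/{n}.png') for n in('w1','w2')]
cv2.imwrite('pics/w12.png',cv2.resize(np.vstack(a),None,fx=.71,fy=.71,interpolation=cv2.INTER_AREA))
```

```text
3.7917
```

View pics/w12.png

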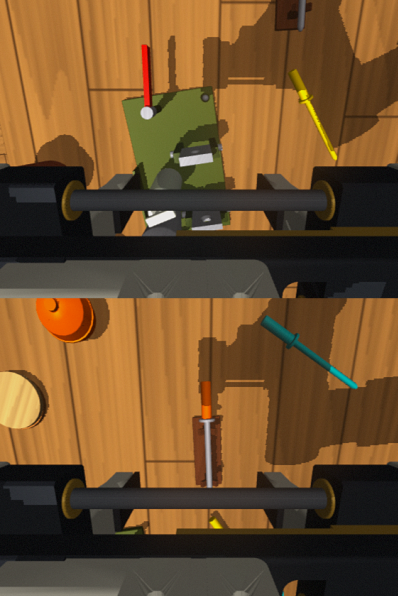

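The upper picture shows the first plate's bright top edge (full-res about 275,222), with the second plate hidden behind the gripper. The hinge cap is at (207,158) and the bar points up, along -y. The lower picture shows the rod alone on its rest. I'll take one more view further along +y to see both plates.

```bash
python3 - <<'E'
from h import *
bot.move_to([0.55,0.20,0.30],[180,0,-90]); snap('wrist','w3'); print(bot.read_time_s())
for n in ('w1','w3'):
    p,d,m=load(n); W=cloud(d,m); C=colors(p)
    z=W[...,2]; S=cv2.cvtColor(p,cv2.COLOR_RGB2HSV)
    k=(z>.095)&(z<.130)&(W[...,0]>.42)&(W[...,0]<.68)&(W[...,1]>-.02)&(W[...,1]<.32)&(S[...,1]<60)
    b,l=big(k)
    for a,c,i in b:
        if a<40: continue
        w=W[l==i]; hi=np.percentile(w[:,2],90); t=w[w[:,2]>hi-.004]
        r=cv2.minAreaRect(t[:,:2].astype(np.float32)); print(n,a,c,'z',np.percentile(w[:,2],[10,50,90]).round(4),'rect',np.round(r[0],4),np.round(r[1],4),round(r[2],1),'med',np.median(t,0).round(4))
    b,l=big(C['red']); w=W[l==b[0][2]]; w=w[(w[:,2]>.098)&(w[:,2]<.112)]
    if len(w)>20: print('red',b[0],np.median(w,0).round(4),cv2.minAreaRect(w[:,:2].astype(np.float32)))
    o=(abs(z-.012)<.006)&C['olive']; q=W[o]; print('base',o.sum(),cv2.minAreaRect(q[:,:2].astype(np.float32)))
p,d,m=load('w2'); W=cloud(d,m); C=colors(p); z=W[...,2]
b,l=big(C['orange']&(abs(W[...,0]-.41)<.04)); 
for a,c,i in b[:3]:
    w=W[l==i]; print('orange',a,c,np.nanmedian(w,0).round(4),cv2.minAreaRect(w[w[:,2]>.045][:,:2].astype(np.float32)))
k=(z>.045)&(z<.07)&(abs(W[...,0]-.41)<.03)&(W[...,1]>-.3)&(W[...,1]<-.02)
q=W[k]; 
for y in np.arange(-.29,-.02,.01):
    s=q[abs(q[:,1]-y)<.005]
    if len(s)>5: print(round(y,3),len(s),s[:,0].min().round(4),s[:,0].max().round(4),np.percentile(s[:,2],95).round(4))
E
cp pics/w3.png pics/w3v.png
```

```text
5.375
w1 785 (np.float64(275.6), np.float64(222.5)) z [0.1049 0.1152 0.1162] rect [0.5634 0.1187] [0.0501 0.0144] 9.2 med [0.5633 0.1183 0.1154]
w1 745 (np.float64(227.3), np.float64(323.6)) z [0.1024 0.1189 0.1268] rect [0.6221 0.2394] [0.0469 0.0105] 0.3 med [0.6212 0.2384 0.1257]
w1 601 (np.float64(292.4), np.float64(316.1)) z [0.1002 0.1132 0.116 ] rect [0.5452 0.2349] [0.0496 0.0108] 8.5 med [0.5413 0.2335 0.1152]
w1 274 (np.float64(207.9), np.float64(158.4)) z [0.1053 0.1083 0.1094] rect [0.6344 0.05  ] [0.0174 0.0171] 88.5 med [0.6346 0.0503 0.1085]
w1 205 (np.float64(228.9), np.float64(263.0)) z [0.0969 0.1047 0.112 ] rect [0.6186 0.1676] [0.0271 0.0039] 0.5 med [0.618  0.1672 0.1112]
red (np.int32(693), (np.float64(205.1), np.float64(105.8)), 1) [ 0.6344 -0.0027  0.1045] ((0.6343937516212463, -1.0672956705093384e-05), (0.08307194709777832, 0.008488266728818417), 89.9883041381836)
base 13303 ((0.5969530344009399, 0.16471818089485168), (0.16917750239372253, 0.28861182928085327), 8.924072265625)
w3 1036 (np.float64(220.4), np.float64(183.4)) z [0.1101 0.1166 0.123 ] rect [0.617
[... 1170 characters left out ...]
-0.1664  0.0107] ((0.0, 0.0), (0.0, 0.0), 0.0)
orange 5 (np.float64(283.0), np.float64(145.0)) [ 4.162e-01 -2.411e-01  4.000e-04] ((0.0, 0.0), (0.0, 0.0), 0.0)
-0.27 111 0.4029 0.417 0.0587
-0.26 134 0.4015 0.4169 0.0591
-0.25 144 0.4014 0.4168 0.0588
-0.24 125 0.4013 0.4157 0.0587
-0.23 138 0.3999 0.4157 0.0588
-0.22 153 0.3954 0.4189 0.0624
-0.21 105 0.3955 0.42 0.0632
-0.2 173 0.3914 0.4211 0.0557
-0.19 145 0.3913 0.4211 0.0558
-0.18 69 0.4002 0.4096 0.0559
-0.17 79 0.4001 0.4095 0.0562
-0.16 68 0.4 0.4094 0.0559
-0.15 64 0.3999 0.4082 0.0564
-0.14 70 0.3984 0.4081 0.0559
-0.13 66 0.3983 0.4079 0.0558
-0.12 66 0.3981 0.4067 0.0563
-0.11 163 0.3868 0.4162 0.056
-0.1 96 0.3869 0.4161 0.0553
```

View pics/w3v.png

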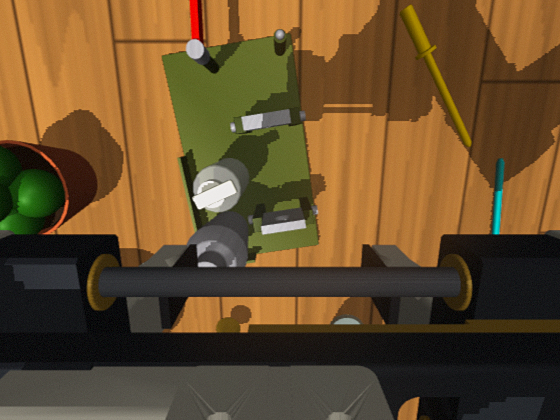

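Checks on the measurements:
- **Plates:** the centres are 117.8 mm apart (118 expected), which gives a caddy yaw of 8.9°.
- **Hole height:** the plate tops are at about 115 mm, so the hole axis is at about 93 mm.
- **Hinge:** measured (0.6346, 0.0504) against a predicted (0.635, 0.050).
- **Rod:** the height is right, with a yaw of about 2.7°.

Now I'll grasp the rod.

```bash
cat >> h.py <<'E'
TH=np.arctan2(.0182,.1164); U=np.array([-np.sin(TH),np.cos(TH)]); X=np.array([np.cos(TH),np.sin(TH)])
O=np.array([.5635,.1188])+.053*U
YAW=-90+np.degrees(TH)
def cad(x,y,z): return [*(O+x*X+y*U),z]
E
python3 - <<'E'
from h import *
bot.move_to([.4087,-.247,.13],[180,0,-87.3]); bot.move_l([.4087,-.247,.031],max_speed=.1)
bot.clamp(); print(bot.read_gripper_width(),bot.read_grasp_force(),bot.read_wrist_force())
bot.move_l([.4087,-.247,.14],max_speed=.1); bot.wait(.2); print(bot.read_wrist_force(),bot.read_ft_torque())
bot.move_to(cad(0,-.249,.14),[180,0,YAW]); bot.wait(.2); print(bot.read_time_s(),bot.read_gripper_width(),bot.read_wrist_force(),bot.read_tool_pos(),cad(0,-.249,.14))
for n,r in(('scene',(150,280,200,420)),('top',(120,250,180,370))):
    p,d,m=snap(n,'g_'+n)
    cv2.imwrite(f'pics/g_{n}c.png',cv2.resize(cv2.cvtColor(p[r[0]:r[1],r[2]:r[3]],cv2.COLOR_RGB2BGR),(600,350),interpolation=2))
snap('wrist','g_w')
p,d,m=load('g_w'); W=cloud(d,m);b,l=big(colors(p)['orange']);print(b[:3])
w=W[l==b[0][2]]; print(np.nanpercentile(w,[5,50,95],axis=0).round(4))
cv2.imwrite('pics/g.png',np.vstack([cv2.imread('pics/g_scenec.png'),cv2.imread('pics/g_topc.png')])[:,:][:, :].copy()[::1][:700])
E
python3 -c "
import cv2;a=cv2.imread('pics/g.png');cv2.imwrite('pics/g.png',cv2.resize(a,(510,595)))"
```

```text
0.015415858645279144 30.00111311674118 [ 0.18601729 -0.49785133 -0.92412495]
[ 0.32854783 -0.07567365 -1.18881733] [-0.00501731 -0.08288723  0.06419277]
12.0917 0.015191109488487137 [ 0.24643704 -0.21563252 -1.14887258] [ 0.59325816 -0.0758068   0.14031734] [np.float64(0.5937781682109299), np.float64(-0.07484718570067223), 0.14]
[(np.int32(1330), (np.float64(280.2), np.float64(245.1)), 51), (np.int32(822), (np.float64(279.5), np.float64(310.2)), 52), (np.int32(70), (np.float64(525.9), np.float64(148.6)), 43)]
[[ 0.5893 -0.1018  0.1602]
 [ 0.5959 -0.0946  0.1664]
 [ 0.6022 -0.0854  0.1682]]
```

View pics/g.png

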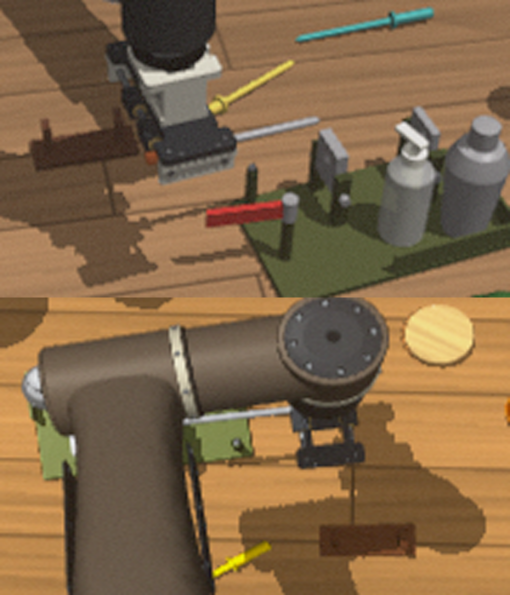

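The rod is held and level in view, pointing at the plates, and the rest is empty. Before lowering I'll check the shaft line in the depth data.

Run:
```python
from h import *
print(bot.read_tool_pos(),bot.read_eef_rot(),YAW)
for n in('g_scene','g_top','g_w'):
    p,d,m=load(n); W=cloud(d,m); q=W[~np.isnan(W[...,0])]
    r=q[:,:2]-O; c=np.stack([r@X,r@U,q[:,2]],1)
    c=c[(abs(c[:,0])<.012)&(c[:,1]>-.23)&(c[:,1]<-.06)&(abs(c[:,2]-.159)<.015)]
    for y in np.arange(-.225,-.06,.02):
        s=c[abs(c[:,1]-y)<.01]
        if len(s)>3: print(n,round(y,3),len(s),'x',s[:,0].min().round(4),s[:,0].max().round(4),'z',np.percentile(s[:,2],[5,50,95]).round(4))
    if len(c): print('tip',c[:,1].max())
```

```text
[ 0.59355904 -0.07550413  0.14033823] [-1.79969995e+02  2.89145227e-03 -8.11737034e+01] -81.11333468780428
g_scene -0.165 29 x -0.0048 0.0087 z [0.1572 0.1606 0.1641]
g_scene -0.145 29 x -0.0058 0.0064 z [0.1555 0.1608 0.1646]
g_scene -0.125 29 x -0.0059 0.0072 z [0.1555 0.1604 0.1632]
g_scene -0.105 27 x -0.0072 0.0056 z [0.1551 0.1595 0.1635]
g_scene -0.085 20 x -0.0047 0.0043 z [0.1547 0.1594 0.1628]
tip -0.07837613491594715
g_top -0.205 18 x -0.0053 0.0042 z [0.1566 0.1622 0.1668]
g_top -0.185 18 x -0.004 0.0046 z [0.1544 0.1621 0.1649]
g_top -0.165 18 x -0.004 0.005 z [0.1558 0.1606 0.1653]
g_top -0.145 18 x -0.0045 0.0044 z [0.1576 0.1621 0.1656]
g_top -0.125 18 x -0.0052 0.0033 z [0.1561 0.1618 0.168 ]
g_top -0.105 15 x -0.0048 0.0052 z [0.156  0.1607 0.1635]
g_top -0.085 8 x -0.0041 0.0007 z [0.1583 0.1618 0.1639]
tip -0.08281281176188011
g_w -0.225 75 x -0.0095 0.007 z [0.1604 0.1639 0.1668]
tip -0.21886407979166175
```

Run:
```python
from h import *
Z=.0745
bot.move_l(cad(0,-.249,Z),max_speed=.08); bot.wait(.3); f0=bot.read_wrist_force(); print('f0',f0)
def step(y,v=.04):
    bot.move_l(cad(0,y,Z),max_speed=v); f=np.array(bot.read_wrist_force())-f0
    print(round(y,4),'fx %.1f fy %.1f fz %.1f'%(f[:2]@X,f[:2]@U,f[2]),np.round(bot.read_ft_torque(),2)); return f[:2]@U
for y in (-.238,-.232,-.226,-.220,-.21,-.20):
    if abs(step(y))>8: print('STOP'); break
print(bot.read_time_s(),bot.read_tool_pos())
```

```text
f0 [-0.41133702  0.04950485 -0.96418088]
-0.238 fx 0.6 fy -1.5 fz 0.1 [-0.01 -0.05 -0.01]
-0.232 fx 0.5 fy -0.4 fz -0.3 [ 0.01 -0.05 -0.04]
-0.226 fx 1.0 fy -0.1 fz -0.2 [ 0.03 -0.05  0.06]
-0.22 fx -0.1 fy -0.3 fz 0.8 [ 0.   -0.04  0.02]
-0.21 fx 0.2 fy -0.8 fz 0.4 [-0.01 -0.04  0.01]
-0.2 fx 0.5 fy 0.1 fz -0.3 [-0.02 -0.04 -0.02]
15.6333 [ 0.58617088 -0.02614785  0.07451645]
```

The tip passed through the first plate without contact. Now on to the second plate and home.

Run:
```python
from h import *
Z=.0745; f0=np.array([-.2,0,-.96])
def step(y,v=.05):
    bot.move_l(cad(0,y,Z),max_speed=v); f=np.array(bot.read_wrist_force())-f0
    print(round(y,4),'fx %.1f fy %.1f fz %.1f'%(f[:2]@X,f[:2]@U,f[2]),np.round(bot.read_ft_torque(),2)); return f[:2]@U
for y in [-.17,-.14,-.12,-.113,-.107,-.102,-.099]+list(np.arange(-.097,-.086,.001)):
    if abs(step(y, .05 if y<-.1 else .02))>8: print('STOP'); break
bot.wait(.2); print(bot.read_time_s(),bot.read_wrist_force(),bot.read_tool_pos(),np.array(bot.read_tool_pos()[:2])-O @ np.eye(2), (np.array(bot.read_tool_pos()[:2])-O)@U)
```

```text
-0.17 fx -0.0 fy -0.3 fz -1.0 [ 0.02 -0.08 -0.06]
-0.14 fx 0.2 fy 0.8 fz 0.4 [ 0.21 -0.26  0.04]
-0.12 fx 0.9 fy 0.5 fz -1.0 [ 0.02 -0.07  0.01]
-0.113 fx -0.0 fy -0.3 fz 0.1 [ 0.   -0.06 -0.02]
-0.107 fx 0.7 fy -0.4 fz 0.2 [ 0.01 -0.05 -0.02]
-0.102 fx 0.8 fy 0.5 fz 0.6 [-0.03 -0.05 -0.06]
-0.099 fx -0.4 fy 0.5 fz -0.3 [-0.02 -0.12  0.  ]
-0.097 fx 0.1 fy 0.7 fz -0.8 [-0.   -0.07 -0.05]
-0.096 fx 0.1 fy 0.7 fz 0.4 [ 0.04 -0.06  0.01]
-0.095 fx -0.2 fy 0.2 fz 0.7 [ 0.08 -0.09 -0.01]
-0.094 fx 2.3 fy -4.8 fz -1.2 [-1.66 -0.68 -0.01]
-0.093 fx 2.5 fy -10.9 fz -1.0 [-3.37 -1.38 -0.07]
STOP
20.2417 [ 4.34610355 -9.96221545 -2.32313944] [0.56972369 0.07750267 0.07438619] [ 0.01441116 -0.09366111] -0.09476303188742999
```

Contact came at caddy y = -94 mm (grip point), exactly where the collar should seat. I'll release, rise and check.

Run:
```python
from h import *
bot.gripper_open(); print(bot.read_wrist_force(),bot.read_gripper_width())
bot.move_l(cad(0,-.094,.20),max_speed=.12)
p,d,m=snap('wrist','home'); W=cloud(d,m); print(bot.read_time_s())
q=W[~np.isnan(W[...,0])]; r=q[:,:2]-O; c=np.stack([r@X,r@U,q[:,2]],1)
s=c[(abs(c[:,0])<.02)&(c[:,1]<-.05)&(c[:,1]>-.14)&(c[:,2]>.085)]
for y in np.arange(-.125,-.045,.004):
    t=s[abs(s[:,1]-y)<.002]
    if len(t)>2: print(round(y,3),len(t),t[:,0].min().round(4),t[:,0].max().round(4),t[:,2].max().round(4))
cv2.imwrite('pics/homec.png',cv2.resize(cv2.cvtColor(p[60:330,140:420],cv2.COLOR_RGB2BGR),None,fx=2,fy=2,interpolation=2))
```

```text
[-0.11812463 -0.25471456 -0.14003549] 0.0874360128368377
22.75
-0.125 3136 -0.02 0.02 0.2858
-0.121 15939 -0.02 0.02 0.3173
-0.117 1560 -0.02 0.02 0.3175
-0.113 86 -0.0073 0.007 0.1026
-0.109 82 -0.0074 0.007 0.1025
-0.105 83 -0.0074 0.007 0.1019
-0.101 84 -0.0074 0.0071 0.1016
-0.097 83 -0.0075 0.0071 0.1018
-0.093 78 -0.0075 0.0071 0.1013
-0.089 78 -0.0075 0.0072 0.1024
-0.085 83 -0.0076 0.0072 0.1009
-0.081 79 -0.0076 0.0072 0.101
-0.077 82 -0.0076 0.0073 0.1009
-0.073 75 -0.0077 0.0073 0.1011
-0.069 76 -0.0077 0.0073 0.1012
-0.065 188 -0.0123 0.0128 0.1062
-0.061 544 -0.0199 0.02 0.1168
-0.057 219 -0.0197 0.02 0.1172
-0.053 58 -0.0197 0.0193 0.1164
```

View pics/homec.png

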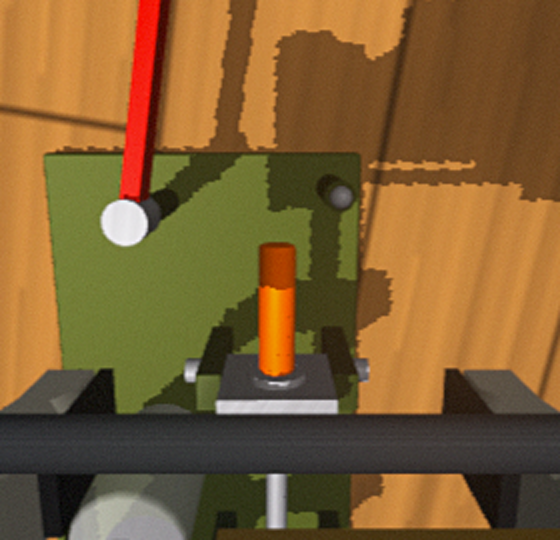

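The collar is flush on the first plate and the sleeve is on the line (crop 277,245–380). The keeper is still open, with the catch post at (340,195). Now I'll swing the keeper shut with closed fingers.

```bash
cat >> h.py <<'E'
def kp(a,gap=0,r=.065,z=.086):
    p=np.array([.060,-.132])+r*np.array([-np.cos(a),-np.sin(a)])+(.0135+gap)*np.array([np.sin(a),-np.cos(a)])
    return cad(p[0],p[1],z),[180,0,np.degrees(a)-90+np.degrees(TH)]
E
python3 - <<'E'
from h import *
bot.clamp()
bot.move_to(*kp(1.415,.03,z=.20)); bot.move_l(kp(1.415,.025)[0],max_speed=.15)
bot.wait(.2); f0=np.array(bot.read_wrist_force()); print(f0,bot.read_time_s())
for a in np.r_[1.45,np.arange(1.33,.2,-.12),.2]:
    P,R=kp(a); bot.move_l(P,R,max_speed=.05); f=np.array(bot.read_wrist_force())-f0; print(round(a,2),f.round(1))
    if np.linalg.norm(f)>15: print('STOP');break
print(bot.read_time_s(),bot.read_tool_pos(),P)
p,d,m=snap('wrist','k1'); W=cloud(d,m); b,l=big(colors(p)['red']); w=W[l==b[0][2]]; w=w[(w[:,2]>.1)&(w[:,2]<.109)]
r=w[:,:2]-O; c=np.stack([r@X,r@U],1); print(len(c),c.min(0),c.max(0)); print('fit',cv2.fitLine(c.astype(np.float32),2,0,.01,.01).ravel())
E
```

```text
[-0.38476168 -0.1801525  -0.30499157] 26.725
1.45 [ 0.6 -0.1  0.1]
1.33 [-0.1 -0.4 -0.6]
1.21 [ 0.3  0.2 -0.3]
1.09 [1.  0.5 0.3]
0.97 [ 0.7 -0.8  0.1]
0.85 [0.9 0.2 0.8]
0.73 [1.  0.5 0.8]
0.61 [ 0.7 -0.1  1.1]
0.49 [-0.1 -0.4  1.3]
0.37 [ 0.  -0.1  0.5]
0.25 [0.1 0.1 0.4]
0.2 [ 0.4 -0.  -1. ]
30.6667 [0.57890243 0.014608   0.08595807] [np.float64(0.5787327352043622), np.float64(0.014759840327300822), 0.086]
13 [-0.00451549 -0.14720763] [-0.00330023 -0.14136923]
fit [ 0.20375973 -0.97902095 -0.00395824 -0.14404526]
```

The bar is following (its centre is at caddy y = -144 mm at x = -4 mm, consistent with 0.2 rad). I'll finish the swing, watching for the click and the stop.

Run:
```python
from h import *
f0=np.array([-.2,-.1,-.5])
for a in np.arange(.17,-.08,-.015):
    P,R=kp(a); bot.move_l(P,R,max_speed=.03); f=np.array(bot.read_wrist_force())-f0; n=f[:2]@U
    print(round(a,3),f.round(1),round(n,1))
    if a<.03 and n<-14: print('STOP');break
Q,R=kp(a,.05); bot.move_l(Q,R,max_speed=.1); bot.move_l([Q[0],Q[1],.22],max_speed=.15)
bot.move_to(cad(-.0,-.16,.25),[180,0,YAW]); 
p,d,m=snap('wrist','k2'); print(bot.read_time_s()); W=cloud(d,m); b,l=big(colors(p)['red']); w=W[l==b[0][2]]; w=w[(w[:,2]>.1)&(w[:,2]<.109)]
r=w[:,:2]-O; c=np.stack([r@X,r@U],1); print(len(c),c.min(0),c.max(0)); print('fit',cv2.fitLine(c.astype(np.float32),2,0,.01,.01).ravel())
cv2.imwrite('pics/k2c.png',cv2.resize(cv2.cvtColor(p[40:330,120:440],cv2.COLOR_RGB2BGR),None,fx=2,fy=2,interpolation=2))
```

```text
0.17 [ 2.6 -2.3  0. ] -2.6
0.155 [ 2.8 -5.6 -1.4] -6.0
0.14 [ 3.5 -6.  -1.6] -6.5
0.125 [ 2.4 -5.  -0. ] -5.3
0.11 [ 1.5 -2.8  0.1] -3.0
0.095 [ 0.9 -1.9  1. ] -2.0
0.08 [ 0.1 -0.7  1.3] -0.7
0.065 [-0.7  0.5 -0.2] 0.6
0.05 [ 0.4 -0.8  0.2] -0.8
0.035 [-0.1  0.  -0.1] 0.0
0.02 [ 0.8 -0.9 -0.3] -1.0
0.005 [ 1.9 -4.1 -0.3] -4.3
-0.01 [ 3.5 -8.7 -1.2] -9.1
-0.025 [  5.3 -13.5  -2.4] -14.2
STOP
36.2583
661 [-0.03098499 -0.13651117] [ 0.05169613 -0.12828225]
fit [ 0.9999988  -0.00156027  0.01072571 -0.13256137]
```

View pics/k2c.png

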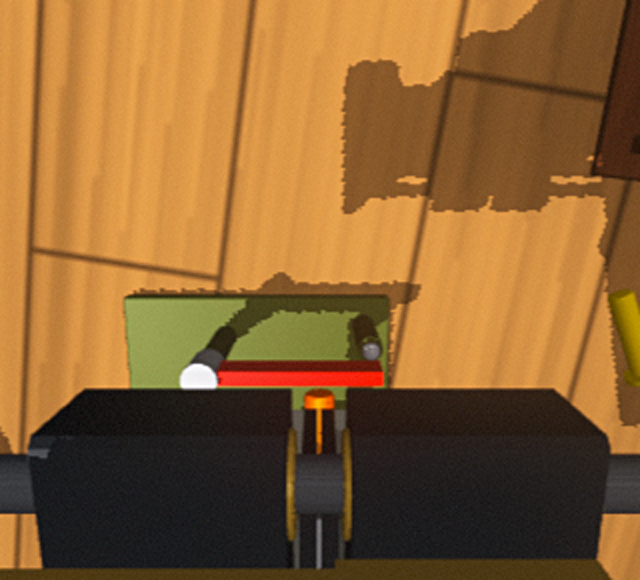

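The keeper is shut: the bar lies along caddy x at y = -132.5 mm, just behind the orange end, and the catch ball is up behind it (370,350). The force trace shows the click and then the stop. The robot is clear, so I'm handing the job in.

```bash
python3 -c "
from bench import bot; print(bot.finish_job())"
```

```text
the job is handed in; nothing more can be done
None
```

The guard rod is through both eyelets with its collar home on the first plate and released, the red keeper is clicked shut behind it, and I handed the job in at about 36 s; the arm's moves stayed clear of the bottle, shaker and other bar things, though I took no final picture of them.

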